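# Tip open the large specimen carrier

### The arm

A 6-joint arm with a two-finger parallel gripper is mounted at the origin on the work surface. World frame = base frame: x ahead of the robot, y to its left, z up, the work surface at z = 0. Lengths are in mm, angles in rad, forces in N, time in s.
With the tool pointing down it reaches from about 350 to 775 mm from the base axis. Payload 7.3 kg.
Tool frame: the origin (TCP) lies on the front face of the gripper's body, between the roots of the fingers; the fingertips stand 66 mm ahead of it and the grasp point (between the pads) lies 47 mm ahead of it (bot.tcp_to_grasp is the z of the grasp point in the tool frame, in mm); z points along the fingers, y is the direction in which the jaws open and shut (so a half turn about z gives the same grasp; the last joint's range is limited). The gripper opens to 92 mm and grips with 3 to 60 N. Pads are 19 mm wide; open, the fingers measure 130 mm over their backs; the gripper's body (75 mm by 190 mm) begins 47 mm behind the grasp point.
Start: joints at [-1.261, 0.342, 1.524, -0, 1.275, -0.146], TCP at [231.117, -471.406, 292.241] pointing down, gripper open.
Joint ranges: [-2.53, 2.53], [-0.77, 2.02], [0.04, 2.7], [-1, 4.14], [0.28, 2.66], [-3.11, 3.11]. Speed limits (rad/s): [2.57, 2.57, 3.14, 3.14, 3.14, 3.14].

### API

Orientations are given as [roll, pitch, yaw] about the fixed x, y, z axes, in that order (R = Rz(yaw) Ry(pitch) Rx(roll)).
In Python, from plant import bot gives the robot as it stands.
- The arm moves only by the tool carry_out, never from a script. Its argument "deltas" is a list that holds one entry, the list of rows, each a list of 4 numbers: the shift along the tool's x, y, z in mm, then the turn about the tool's z in units of 5 degrees (1.0 is 5 degrees). A call has 1 to 20 rows; each row is the pose to reach, as a shift and turn from the pose commanded when the call began, along the tool's axes at that moment; what a row does not reach only later rows make up. A row lasts 1/10 s, in which the tool goes at most 50 mm and 8.59 degrees, less where a joint would pass 70% of its speed; a pose out of reach is approached as far as the arm can. A call with a gripper value outside its range is refused whole. "fingers" is the finger opening in mm, from 0 to 91.8, set as the call begins (left out, the last holds). The fingers move at their own pace and stop on an object; the grip force is fixed at half the most. Time passes only in rows, so rows that repeat a pose let the fingers close. It gives the time, the measured TCP pose, the force and the opening at its end, in the units of the state.
- bot.get_obs(): the state, without advancing time (a new reading comes with each control period).
- bot.capture(name): name is "side" or "top"; returns (picture, depth): 420x560x3 uint8, blue, green, red; 420x560 float32, mm along the optical axis (not along the pixel's ray), 0 where there is no reading.
- bot.camera_model(name): a dict with "K" (3x3 intrinsics, pixels), "camera_from_world" (4x4, takes a point from world to camera coordinates). Camera axes: x right, y down, z forward; pixel columns grow to the right and rows downward; lengths in mm; the calibration is good to about 2 mm. A picture is of the moment at which its call begins. camera_model takes no time and is no camera call.
- bot.close_job(): hands the job in, once; it reports no verdict.
The state is a dict: "time": time; "joint_positions": joint angles; "dq": joint speeds; "tau": joint torques, N m; "tool_pos": TCP position; "tcp_rot": TCP orientation; "contact_force": force on the tool from outside, world axes, zero at the start; "moment": the same for the moment, N m; "grip_width": finger opening in mm.
Only numpy, scipy, OpenCV 4.12 (cv2) and the standard library are available. Lean on these libraries where they do the work, as an engineer would, in place of code of your own. Each camera call takes 0.05 s, during which the arm holds its last target. There are 200 camera calls.

### The job

Samples are waiting to be packed. Two white insulated specimen carriers stand on the bench, a large and a small one; each has a rocking lid with a grey thumb plate sticking out in front. Tip the lid of the large carrier fully open, so that it stays open, and leave the small carrier shut; pressing a thumb plate down tips its lid up.

Things in the scene. Friction and masses are not known exactly. Their poses are not given: they have to be found in the camera images.
- carrier_large: The large carrier, fixed to the bench: white box 200 (x) x 170 (y) x 150 mm tall under an 18 mm white lid. Origin: centre of its underside; z up; its front, with the grey thumb plate, faces its -x, towards the robot within 20 degrees. It stands left or right. The lid's axle runs along its y, 106 mm in front of the origin, 160 mm above the bench.
- tab_large (a point): The point to press, on the upper face of the large carrier's thumb plate: 65 mm from the axle, midway across; it moves with the plate. The plate, 95 mm long, 50 wide, 6 thick, is one piece with the lid and juts out in front; lid shut, it slopes up from the axle at 25 degrees, this point 190 mm above the bench.
- lid_large (a joint): Angle of the large carrier's lid, rad: 0 shut, 0.8 open at its stop (far end tipped up 46 degrees); starts at 0 to 0.1. It grows as the thumb plate is pressed down, some 50 mm, till the plate slopes down 21 degrees with its face 140 mm above the bench under the first pressing point. Stiff axle: takes 5 to 15 N there, and the lid stays where it is left.
- lid_small (a joint): Angle of the small carrier's lid, rad: 0 shut, 0.8 open; works the same way. The small carrier is 140 x 120 x 100 mm tall, also fixed, its thumb plate 70 mm long and 40 wide. It starts shut and must stay so.
Not all that is in view belongs to the job. What is shaped like the part that bears lid_small but turquoise is not meant.

How it is judged:
By the outcome, as a careful person would: the job done as asked, in the order asked, and still so for the second after the job is handed in, with the robot touching nothing.
It also fails if it takes over 32 s, if anything falls off the work surface, if the arm or the gripper's body presses on something with over 40 N, if the wrist force passes 120 N, or if a joint passes its speed limit or range.

## Working session

There is one attempt and no reset: what is moved stays moved. The work goes in short steps, Python scripts to look and compute and a tool call to move; the robot and the scene stay as the last step left them, time stands still between calls to the robot, and variables do not carry over. Pictures are saved under pics/ and viewed, about 8 in all and at most 12, crops included, and the job is handed in when it is done.

Besides the shell and the picture viewer there is one more tool, called after "Call:" as name(argument=value, ...) on one line, values as JSON. carry_out: Moves the arm, as the interface text tells. Its arguments: {"type":"object","properties":{"deltas":{"type":"array","items":{"type":"array","items":{"type":"array","items":{"type":"number"}}}},"fingers":{"type":"number"}},"required":["deltas"]}

```bash
mkdir -p pics; cat > h.py <<'E'
import numpy as np, cv2
from plant import bot
def world(name,depth,u,v,r=1):
    m=bot.camera_model(name);K=np.array(m["K"]);T=np.linalg.inv(np.array(m["camera_from_world"]))
    p=depth[v-r:v+r+1,u-r:u+r+1];p=p[p>0]
    if len(p)==0:return None
    z=np.median(p);c=z*np.linalg.inv(K)@[u,v,1]
    return (T@np.r_[c,1])[:3]
def cloud(name,d):
    m=bot.camera_model(name);K=np.array(m["K"]);T=np.linalg.inv(np.array(m["camera_from_world"]))
    v,u=np.mgrid[:d.shape[0],:d.shape[1]]
    c=np.stack([u,v,np.ones_like(u)],-1)@np.linalg.inv(K).T*d[...,None]
    return c@T[:3,:3].T+T[:3,3]
E
python3 - <<'E'
from h import *
o=bot.get_obs();print(o)
for n in("top","side"):
    i,d=bot.capture(n);cv2.imwrite(f"pics/{n}0.png",i);np.save(f"{n}0.npy",d)
E
```

```text
{'time': 0.0, 'joint_positions': array([-1.26102400e+00,  3.42720260e-01,  1.52504284e+00,  2.19804414e-05,
        1.27536933e+00, -1.46006511e-01]), 'dq': array([-0.00175937,  0.00077525,  0.00068315,  0.00207005,  0.00051975,
       -0.00099154]), 'tau': array([-7.00227656e-05, -4.31240273e+01, -2.44217902e+01,  7.16973888e-02,
        5.60603582e-02, -1.47910087e-04]), 'tool_pos': array([ 231.01118797, -471.09823191,  291.5371413 ]), 'tcp_rot': array([-3.14007232e+00, -2.44814151e-04,  4.55772237e-01]), 'contact_force': array([0.46235291, 0.1374801 , 1.05834902]), 'moment': array([ 0.06361718, -0.02449199, -0.00751004]), 'grip_width': 92.01699036384709}
```

View pics/top0.png

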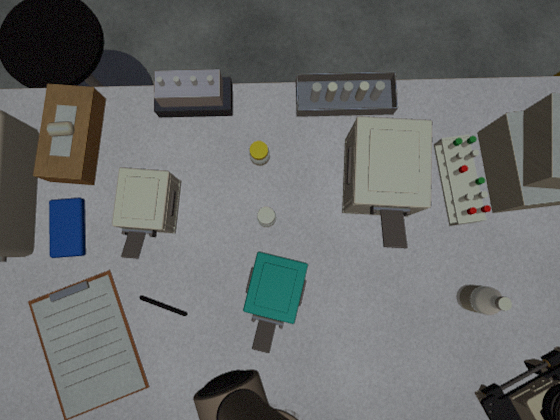

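View pics/side0.png

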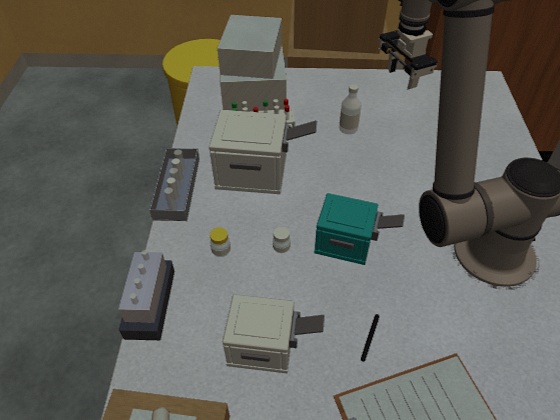

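The top view shows the large carrier at about (388,165) with its plate at (394,230), and the small one at (145,200). The turquoise decoy is at (275,288), and a bottle stands at (485,300).

```bash
python3 - <<'E'
from h import *
d=np.load("top0.npy");i=cv2.imread("pics/top0.png")
for n,(u,v) in dict(plate_l=(386,230),plate_r=(402,230),pm=(394,230),pfront=(395,244),pback=(393,214),lid=(388,165),boxTL=(358,120),boxTR=(430,121),boxBR=(429,207),boxBL=(358,207),bottle=(503,303),bottle2=(480,298),rack=(470,200),gripper=(490,395),turq=(275,288)).items(): print(n,np.round(world("top",d,u,v),0))
P=cloud("top",d)
m=(i.max(2)<110)&(P[...,2]>150)&(P[...,2]<225)
m[:209]=0;m[252:]=0;m[:,:375]=0;m[:,415:]=0
q=P[m];print(len(q),q.min(0),q.max(0))
c=q.mean(0);U,S,V=np.linalg.svd(q-c,full_matrices=False);print(c,S,V)
print(cv2.minAreaRect(q[:,:2].astype(np.float32)))
L=P[(abs(P[...,2]-168)<6)&(i.min(2)>120)];L=L[L[:,1]<-50]
print(len(L),cv2.minAreaRect(L[:,:2].astype(np.float32)))
E
```

```text
plate_l [ 527. -266.  188.]
plate_r [ 526. -300.  188.]
pm [ 526. -283.  187.]
pfront [ 496. -279.  202.]
pback [ 563. -288.  171.]
lid [ 671. -281.  176.]
boxTL [ 776. -221.  173.]
boxTR [ 770. -381.  174.]
boxBR [ 577. -369.  167.]
boxBL [ 587. -223.  115.]
bottle [ 368. -508.  174.]
bottle2 [ 373. -489.  116.]
rack [ 607. -513.   56.]
gripper [ 233. -388.  331.]
turq [406. -26. 125.]
943 [ 489.01866441 -326.46325244  154.03279019] [ 575.24039237 -249.75143137  207.03724724]
[ 532.91338593 -283.35743449  184.7344624 ] [872.54557126 485.49397451  51.08905633] [[-0.89765439  0.15392496  0.41294516]
 [ 0.15387774  0.98751847 -0.03359941]
 [ 0.41296276 -0.03338242  0.91013591]]
((531.8656616210938, -287.0093994140625), (76.63517761230469, 84.98178100585938), 88.44407653808594)
3105 ((558.2247924804688, -338.41424560546875), (503.5255432128906, 228.69940185546875), 19.5317440032959)
```

Call:
carry_out(deltas=[[[35,-5,-5,0.8],[70,-9,-10,1.6],[105,-14,-10,2.4],[140,-18,-10,3.2],[175,-22,-10,4],[210,-27,-10,4.8],[245,-31,-10,5.6],[280,-36,-10,6.4],[315,-40,-10,6.4],[342,-43,-10,6.4],[342,-43,-10,6.4],[342,-43,-10,6.4],[342,-43,-10,6.4]]], fingers=0)

```text
time: 1.4
tool_pos: [518.5, -282.7, 302.0]
tcp_rot: [-3.142, 0.001, -0.103]
contact_force: [-0.0, 0.5, 0.4]
grip_width: 0.5
```

```bash
python3 - <<'E'
from h import *
o=bot.get_obs();print({k:np.round(o[k],3) for k in("time","tool_pos","tcp_rot","contact_force","grip_width","joint_positions")})
i,d=bot.capture("side");np.save("side1.npy",d)
cv2.imwrite("pics/side1.png",cv2.resize(i[60:220,190:390],None,fx=4,fy=3.75,interpolation=cv2.INTER_CUBIC))
m=bot.camera_model("side");K=np.array(m["K"]);T=np.array(m["camera_from_world"])
p=o["tool_pos"]
for n,q in dict(tip=p-[0,0,66],tab=[519,-282,190]).items():
    c=K@(T@np.r_[q,1])[:3];print(n,c[:2]/c[2],(c[:2]/c[2]-[190,60])*[4,3.75])
E
```

```text
{'time': np.float64(1.4), 'tool_pos': array([ 518.55 , -282.733,  301.96 ]), 'tcp_rot': array([-3.142e+00,  1.000e-03, -1.030e-01]), 'contact_force': array([-0.021,  0.515,  0.413]), 'grip_width': np.float64(0.523), 'joint_positions': array([-0.629,  0.457,  1.318, -0.   ,  1.367,  1.046])}
tip [304.84693515 114.96243819] [459.38774059 206.10914322]
tab [304.12948024 128.19064544] [456.51792095 255.71492041]
```

View pics/side1.png

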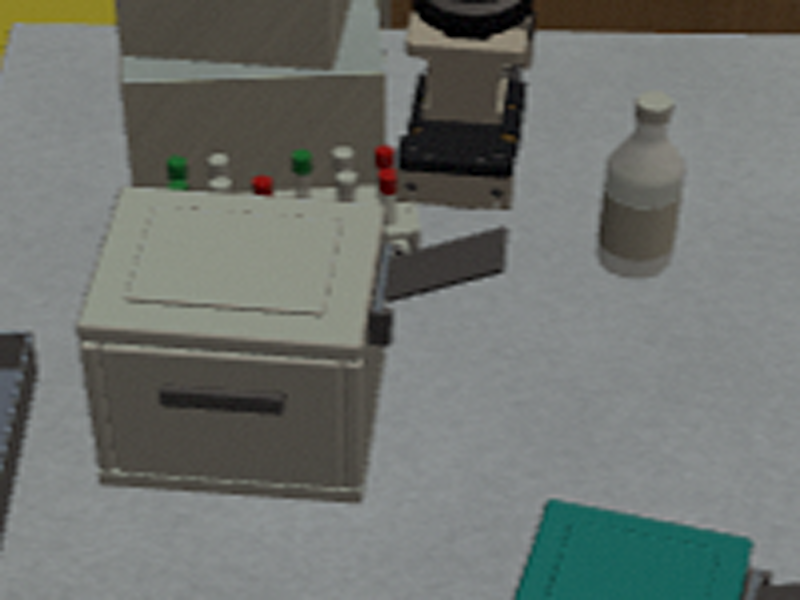

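The side crop shows the gripper above the plate (plate spans about (387..505, 230..300)). The predicted press point at (456,256) falls on it. The fingers are hidden behind the gripper body. Now pressing down.

Call:
carry_out(deltas=[[[0,0,20,0],[0,0,35,0],[0,0,42,0],[0,0,46,0],[0,0,50,0],[0,0,54,0],[0,0,58,0],[0,0,62,0],[0,0,65,0],[0,0,65,0]]])

```text
time: 2.45
tool_pos: [518.5, -283.3, 239.0]
tcp_rot: [3.14, -0.0, -0.104]
contact_force: [-3.6, -0.9, 5.9]
grip_width: 0.2
```

Contact is as expected, so I'll press on to near the stop.

Call:
carry_out(deltas=[[[0,0,3,0],[0,0,6,0],[0,0,9,0],[0,0,12,0],[0,0,15,0],[0,0,18,0],[0,0,21,0],[0,0,24,0],[0,0,27,0],[0,0,29,0],[0,0,29,0]]])

```text
time: 3.55
tool_pos: [519.6, -283.4, 211.1]
tcp_rot: [3.139, -0.004, -0.103]
contact_force: [-2.4, 1.0, 11.4]
grip_width: 0.5
```

Call:
carry_out(deltas=[[[0,0,1,0],[0,0,2,0],[0,0,3,0],[0,0,3,0]]])

```text
time: 3.95
tool_pos: [519.6, -283.4, 210.6]
tcp_rot: [3.138, -0.005, -0.103]
contact_force: [-7.3, 4.1, 25.3]
grip_width: 0.6
```

Call:
carry_out(deltas=[[[0,0,1,0],[0,0,2,0],[0,0,2,0]]])

```text
time: 4.25
tool_pos: [519.7, -283.4, 210.3]
tcp_rot: [3.137, -0.007, -0.103]
contact_force: [-10.2, 6.3, 35.8]
grip_width: 0.6
```

The force climbs without further motion, so the lid is at its stop. I'll retreat up and back, then check.

Call:
carry_out(deltas=[[[0,0,-10,0],[0,0,-40,0],[0,0,-80,0],[0,0,-120,0],[-40,0,-130,0],[-80,0,-130,0],[-120,0,-130,0],[-120,0,-130,0]]])

```text
time: 5.05
tool_pos: [396.1, -269.3, 334.1]
tcp_rot: [3.141, 0.001, -0.105]
contact_force: [0.4, -0.3, -0.0]
grip_width: 0.5
```

```bash
python3 - <<'E'
from h import *
o=bot.get_obs();print({k:np.round(o[k],3) for k in("time","tool_pos","contact_force")})
i,d=bot.capture("side");cv2.imwrite("pics/side2.png",i);np.save("side2.npy",d)
i,d=bot.capture("top");cv2.imwrite("pics/top2.png",i)
P=cloud("top",d)
# lid slope and plate slope in a strip along the carrier axis
for n,m in dict(lid=(P[...,0]>590)&(P[...,0]<760)&(P[...,2]>185),plate=(P[...,0]>485)&(P[...,0]<570)&(P[...,2]>115)&(P[...,2]<170)).items():
    q=P[m&(abs(P[...,1]+285)<(60 if n=="lid" else 15))]
    if len(q)<20: print(n,len(q));continue
    s=np.linalg.lstsq(np.c_[q[:,:2],np.ones(len(q))],q[:,2],rcond=None)[0]
    print(n,len(q),np.degrees(np.arctan(np.hypot(*s[:2]))),s,"at 519,-283:",s@[519,-283,1])
E
```

```text
{'time': np.float64(5.05), 'tool_pos': array([ 396.134, -269.319,  334.053]), 'contact_force': array([ 0.443, -0.281, -0.045])}
lid 4843 44.19328520941167 [ 9.67176215e-01 -9.89969151e-02 -4.02255771e+02] at 519,-283: 127.72481150246432
plate 520 20.811500727299993 [ 3.79364996e-01 -2.35309120e-02 -6.00575875e+01] at 519,-283: 143.49209354378723
```

View pics/side2.png

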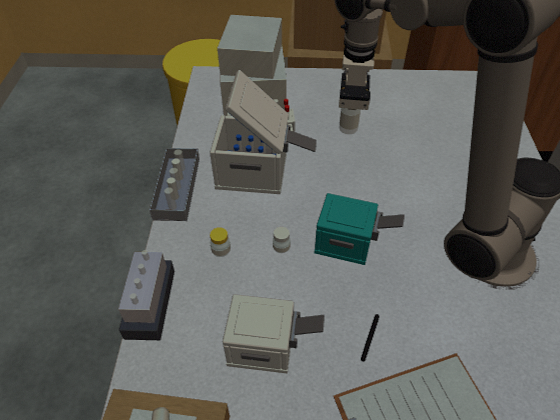

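The side view shows the large lid tipped up at (255,110) with its plate sloping down at (303,143). The small carrier at (260,330) and the turquoise one are still shut. The gripper is clear of everything.

```bash
python3 -c "
from plant import bot
print(bot.close_job())"
```

```text
the job is handed in; nothing more can be done
None
```

The large carrier's lid is tipped open to its stop and stayed open once I let go. I pressed its thumb plate straight down with the closed fingers, backed off clear, and handed the job in at about 5.2 s.

- **At the stop:** over the last 0.8 mm of travel the upward force rose from 11 N to 36 N, well past the 5–15 N the axle takes.
- **Plate after release:** the depth image shows it sloping down 20.8°, against 21° expected. Its face was at about 143 mm under the pressing point, against 140 mm expected. I put that gap down to calibration and my position estimate.
- **Lid angle:** a rough plane fit gave 44°, slightly under the expected 46°. The fit may include edge points; I did not refine it.
- **Everything else:** the last side picture shows the small carrier and the turquoise one still shut, the bottle standing, and the arm touching nothing. I judged the small lid by eye and did not measure its angle.

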